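# Unlatch and open the blue spice chest in the field kitchen

### The arm

A 6-joint arm with a two-finger parallel gripper is mounted at the origin on the work surface. World frame = base frame: x ahead of the robot, y to its left, z up, the work surface at z = 0. Lengths are in mm, angles in degrees, forces in N, time in s.
With the tool pointing down it reaches from about 350 to 850 mm from the base axis. Payload 8.1 kg.
Tool frame: the origin (TCP) lies midway between the tips of the shut fingers; the grasp point (between the pads) lies 19 mm behind it (r.pinch_z is the distance from the TCP to the grasp point, in mm); z points along the fingers, y is the line along which they close (so a half turn about z gives the same grasp; the last joint's range is limited). The gripper opens to 85 mm and grips with 20 to 120 N. Pads are 22 mm wide; open, the fingers measure 114 mm over their backs; the gripper's body (76 mm by 85 mm) begins 54 mm behind the grasp point. The pads swing forward as they close: fully open they stand 13 mm farther back than shut.
Start: joints at [-76.799, 7.471, 85.268, -0, 87.261, -4.893], TCP at [186.366, -570.327, 231.292] pointing down, gripper open.
Joint ranges: [-169.43, 169.43], [-51.17, 129.36], [1.28, 143.12], [-76.62, 256.62], [0, 156.53], [-152.29, 152.29]. Speed limits (degrees/s): [136.94, 136.94, 159.86, 180, 180, 180].

### API

Orientations are given as [roll, pitch, yaw] about the fixed x, y, z axes, in that order (R = Rz(yaw) Ry(pitch) Rx(roll)).
In Python, from bench import sensors, optics, job, r gives the robot as it stands.
- The arm moves only by the tool play_rows, never from a script. Its argument "motion" is a list that holds one entry, the list of rows, each a list of 6 numbers: the shift along the tool's x, y, z in cm, then the turn, a rotation vector about the tool's x, y, z in degrees. In form: [[[x, y, z, ax, ay, az], ...]]. A call has 1 to 5 rows; each row is the pose to reach, as a shift and turn from the pose commanded when the call began, along the tool's axes at that moment; what a row does not reach only later rows make up. A row lasts 1/10 s, in which the tool goes at most 50 mm and 8.59 degrees, less where a joint would pass 70% of its speed; a pose out of reach is approached as far as the arm can. A call with a gripper value outside its range is refused whole. "jaw" is the opening, from 0 (shut) to 1 (fully open), set as the call begins (left out, the last holds). The fingers move at their own pace and stop on an object; "squeeze" is the grip in N (left out, the last holds). Time passes only in rows, so rows that repeat a pose let the fingers close. It gives the time, the measured TCP pose, the force, the opening and the grip force at its end, in the units of the state.
- sensors.sense(): the state, without advancing time (a new reading comes with each control period).
- optics.snapshot(name): name is "scene" or "top" or "wrist"; returns a dict with "pixels" (400x640x3 uint8, red, green, blue), "mtx" (3x3 intrinsics, pixels), "R" (3x3) and "t" (3): a world point X has camera coordinates R X + t; the wrist camera has in their place "T_tool_cam" (4x4, takes a point from camera to tool coordinates, whose origin is the TCP and whose axes are the flange's). Camera axes: x right, y down, z forward; pixel columns grow to the right and rows downward; lengths in mm; the calibration is good to about 2 mm. A picture is of the moment at which its call begins: read the wrist's pose just before it. There is no depth.
- job.hand_in(): hands the job in; it is judged then, once.
The state is a dict: "time": time; "joint_pos": joint angles; "qd": joint speeds; "joint_efforts": joint torques, N m; "tool_pos": TCP position; "tcp_rot": TCP orientation; "ft_force": force on the tool from outside, world axes, zero at the start; "wrist_torque": the same for the moment, N m; "finger_gap": finger opening in mm; "grip_force": force on a finger pad.
Only numpy, scipy, OpenCV 4.12 (cv2) and the standard library are available. Lean on these libraries where they do the work, as an engineer would, in place of code of your own. Each camera call takes 0.05 s, during which the arm holds its last target. There are 200 camera calls.

### The job

Open the blue spice chest: flip its hasp off the staple and swing it forward and down until it sticks out level or hangs lower, clear of the lid. Then raise the lid until it stands nearly upright and let go, so that it stays open. Leave the green chest shut with its hasp on.

Things in the scene. Friction and masses are not known exactly. Their poses are not given: they have to be found in the camera images.
- blue_chest: Blue metal spice chest, 140 (x) by 180 (y) by 114 mm high with its lid, fixed, standing and turned differently each time. Origin: centre of its underside; z up, -x the hasp side (towards the robot), +x the lid's hinge side. The lid is a slab, z 90 to 114 mm. A steel staple on the lid's front edge (x -94, z 100 mm) sticks through the hasp's slot. A like green chest stands beside it.
- blue_grip (a point): Centre of the red rolled grip at the hasp's free end: round bar along chest y, 32 mm long with flat ends, 14 mm thick, both ends free to pinch. Hasp on: at (-94, 0, 135) mm in the chest frame. Below it the hasp is a steel leaf 30 mm wide, 4 mm thick, upright 8 mm before the chest's front face.
- blue_handle (a point): Centre of the lid's handle: round wooden bar along chest y, 40 mm long with flat ends, 20 mm thick, 20 mm clear over the lid on a middle post 16 mm wide. Lid shut: at (-45, 0, 144) mm in the chest frame. Its two ends can be pinched.
- blue_hasp (a joint): Angle of the blue hasp, rad: 0 to 0.08 upright on the staple, growing as its grip swings towards the robot (chest -x) and down; 1.57 level, stop at 1.9. Hinge line along chest y at x -80, z 60 mm. Stiff (about 1 N at the grip), stays where left. While on, it keeps the lid from rising.
- blue_lid (a joint): Angle of the blue lid, rad: 0 shut, growing as its front edge rises and goes back; 1.57 upright, stop at 1.7. Hinge line along chest y at x +70, z 90 mm. Stiff (about 5 N at the handle, more if the pinch is too tight to pivot), stays where left.
- green_hasp (a joint): Angle of the green chest's hasp, rad: 0 to 0.08 upright on its staple, as on the blue chest. To be left so.

How it is judged (in metres and radians):
On the way, in this order (a step that is already met when the one before it is completed fails the run):
1. the blue chest's hasp is swung off its staple and down to about level (75 degrees or more) while the lid is still down (value of joint blue_hasp above 1.3 rad and value of joint blue_lid below 0.1 rad), for 0.2 s.
2. the blue lid is raised to 65 degrees or more with the hasp still clear (value of joint blue_lid above 1.13 rad and value of joint blue_hasp above 1.3 rad), for 0.2 s.
At the end, for the whole second after the job is handed in: The blue lid stands open by 65 degrees or more and is at rest, the blue hasp is swung 75 degrees or more off upright, and the green chest's hasp is still on its staple (within 0.3 rad of upright) (all of step 2 and velocity of joint blue_lid between -0.1 and 0.1 rad/s and value of joint green_hasp below 0.3 rad); the robot touches nothing.
It fails at once if the green chest's hasp is pulled off its staple (more than 0.3 rad) (value of joint green_hasp above 0.3 rad).
It also fails if it takes over 51 s, if anything falls off the work surface, if the arm or the gripper's body presses on something with over 40 N, if the wrist force passes 120 N, or if a joint passes its speed limit or range.

## Working session

There is one attempt and no reset: what is moved stays moved. The work goes in short steps, Python scripts to look and compute and a tool call to move; the robot and the scene stay as the last step left them, time stands still between calls to the robot, and variables do not carry over. Pictures are saved under pics/ and viewed, at most 10 in all, crops included, and the job is handed in when it is done.

Besides the shell and the picture viewer there is one more tool, called in YAML: its name, and indented under it one key for each argument. play_rows: Moves the arm, as the interface text tells. Its arguments: {"type":"object","properties":{"motion":{"type":"array","items":{"type":"array","items":{"type":"array","items":{"type":"number"}}}},"jaw":{"type":"number"},"squeeze":{"type":"number"}},"required":["motion"]}

```bash
ls; mkdir -p pics
python3 - <<'E'
from bench import sensors, optics, job, r
import cv2
print(sensors.sense())
for n in("scene","top"):
    s=optics.snapshot(n); cv2.imwrite(f"pics/{n}0.png",s["pixels"][:,:,::-1])
    print(n,s["mtx"],s["R"],s["t"])
print(r.pinch_z)
E
```

```text
pics
{'time': 0.0, 'joint_pos': array([-7.67996320e+01,  7.51446704e+00,  8.53318620e+01,  2.08142465e-03,
        8.72627540e+01, -4.89271928e+00]), 'qd': array([ 0.03034259, -0.0660938 , -0.02628009, -0.08166685,  0.00461772,
        0.09143638]), 'joint_efforts': array([ 4.16757093e-04, -5.69401324e+01, -5.00544763e+01, -5.30919488e-05,
        1.48193497e-02,  7.09561007e-06]), 'tool_pos': array([ 186.24256959, -569.75812274,  230.22638279]), 'tcp_rot': array([-1.79891492e+02, -1.13750089e-02,  1.80929752e+01]), 'ft_force': array([ 0.24874419, -0.1457332 , -0.31715857]), 'wrist_torque': array([-0.03183509,  0.01449001, -0.0306222 ]), 'grip_force': 0.0, 'finger_gap': 85.52835964747929}
scene [[505.20669672   0.         320.60389065]
 [  0.         505.20669672 192.13874422]
 [  0.           0.           1.        ]] [[ 0.35084475  0.93642668 -0.00361124]
 [ 0.80693512 -0.30428123 -0.50622983]
 [-0.47514595  0.17469404 -0.86239105]] [-194.78121164 -395.39557086 1224.90185398]
top [[469.14568719   0.         322.2834008 ]
 [  0.         469.14568719 205.38072328]
 [  0.           0.           1.        ]] [[-0.01519419 -0.99987722  0.00383235]
 [-0.98573868  0.01433669 -0.16767145]
 [ 0.16759592 -0.00632533 -0.98583548]] [ -4.99694027 599.46271058 762.53741094]
18.700000000000003
```

View pics/scene0.png

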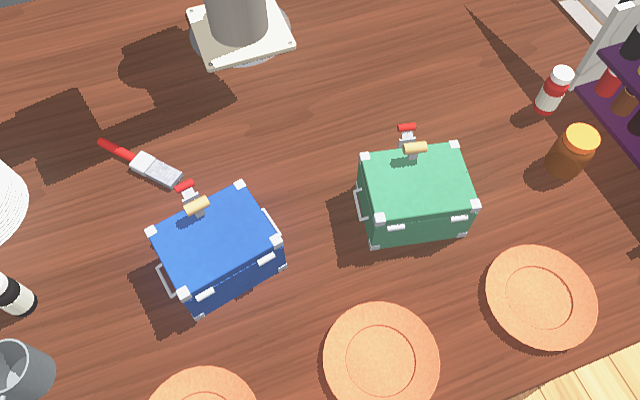

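View pics/top0.png

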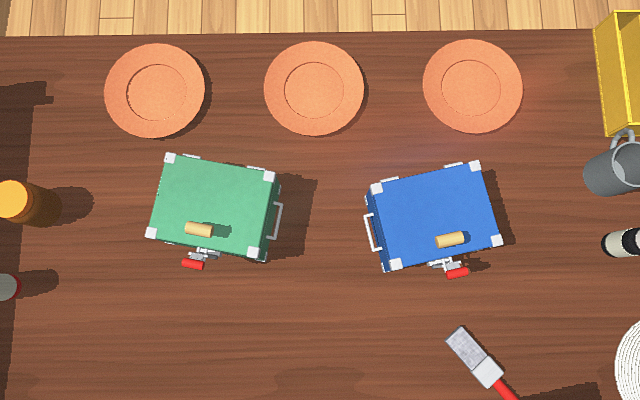

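The scene view shows the blue chest with its grip at about (185,186) and handle at (196,205). In the top view they are at (458,272) and (450,240). I'll fit the chest pose next.

```bash
cat > h.py <<'E'
import numpy as np, cv2
from scipy.optimize import least_squares
from scipy.spatial.transform import Rotation as Ro
def c2w(p,P):
    x,y,z,a=p; return (Ro.from_euler('z',a).as_matrix()@np.array(P,float).T).T+[x,y,z]
def proj(s,X):
    c=X@s["R"].T+s["t"]; c=c@s["mtx"].T; return c[:,:2]/c[:,2:]
PTS=[(-70,90,114),(-70,-90,114),(70,-90,114),(70,90,114),(-45,0,144),(-94,0,135)]
E
python3 - <<'E'
from h import *
from bench import optics
S=[optics.snapshot(n) for n in("scene","top")]
def cen(s,c,rad,col):
    im=cv2.cvtColor(s["pixels"],cv2.COLOR_RGB2HSV).astype(int); h,sa,v=im[...,0],im[...,1],im[...,2]
    m=(sa>150)&((h<6)|(h>174))&(v>80) if col=='r' else (h>10)&(h<28)&(sa>60)&(v>120)
    ys,xs=np.nonzero(m); k=np.hypot(xs-c[0],ys-c[1])<rad; return [xs[k].mean(),ys[k].mean()],k.sum()
U=[[(240,183),(150,231),(183,295),(277,240)],[(388,268),(502,241),(476,164),(374,187)]]
for i,(h,g) in enumerate([((196,205),(185,186)),((450,240),(458,272))]):
    a=cen(S[i],h,18,'w');b=cen(S[i],g,13 if i==0 else 16,'r');print(a,b);U[i]+=[a[0],b[0]]
f=lambda p:np.concatenate([(proj(s,c2w([p[0],p[1],p[3],p[2]],PTS))-u).ravel()*np.repeat([.4,.4,.4,.4,1,1],2) for s,u in zip(S,U)])
q=least_squares(f,[600,-250,-.2,0],loss='soft_l1')
print(q.x,np.degrees(q.x[2]));print(q.fun.reshape(2,6,2).round(1))
p=[q.x[0],q.x[1],q.x[3],q.x[2]];print(c2w(p,PTS+[(-80,0,60),(70,0,90)]).round(1))
E
```

```text
([np.float64(196.5), np.float64(205.77215189873417)], np.int64(158)) ([np.float64(183.9891304347826), np.float64(185.52173913043478)], np.int64(92))
([np.float64(449.1551724137931), np.float64(239.07183908045977)], np.int64(348)) ([np.float64(456.6519607843137), np.float64(272.59313725490193)], np.int64(204))
[ 5.71744973e+02 -1.94709906e+02  2.22298045e-01 -3.36405157e+00] 12.736739792738266
[[[ 0.  -1.8]
  [-2.6 -0.5]
  [-1.1  1.5]
  [ 1.8 -0.2]
  [-0.6 -0.3]
  [ 0.1  1.2]]

 [[ 1.9  1.1]
  [ 0.2  1.1]
  [ 0.4 -1.4]
  [-1.5 -0.5]
  [-0.6  0.9]
  [-0.7 -0.8]]]
[[ 483.6 -122.4  110.6]
 [ 523.3 -297.9  110.6]
 [ 659.9 -267.1  110.6]
 [ 620.2  -91.5  110.6]
 [ 527.9 -204.6  140.6]
 [ 480.1 -215.4  131.6]
 [ 493.7 -212.3   56.6]
 [ 640.  -179.3   86.6]]
```

```bash
cat >> h.py <<'E'
def rel(target,rpy):
    """shift in cm & rotvec deg in present tool axes"""
    from bench import sensors
    s=sensors.sense(); R0=Ro.from_euler('xyz',s["tcp_rot"],degrees=True); R1=Ro.from_euler('xyz',rpy,degrees=True)
    print('t',round(s['time'],2),'shift',(R0.inv().apply(np.array(target)-s["tool_pos"])/10).round(2),'turn',(R0.inv()*R1).as_rotvec(degrees=True).round(2))
E
python3 - <<'E'
from h import *
from bench import optics
rel([470,-217,240],[180,0,12.7])
s=optics.snapshot("top")
for px in [(460,327),(445,338),(500,375)]:
    d=s["R"].T@np.linalg.inv(s["mtx"])@[*px,1]; o=-s["R"].T@s["t"]; k=(15-o[2])/d[2]; print(px,(o+k*d).round())
E
```

```text
t 0.2 shift [ 37.93 -24.74  -0.9 ] turn [-0.07 -0.    5.39]
(460, 327) [ 388. -250.   15.]
(445, 338) [ 370. -223.   15.]
(500, 375) [ 307. -313.   15.]
```

play_rows:
  motion:
    - [[4,-2.6,0,0,0,0],[8,-5.2,0,0,0,0],[12,-7.8,0,0,0,0],[16,-10.4,0,0,0,0],[20,-13,0,0,0,0]]

```text
time: 0.75
tool_pos: [336.9, -383.0, 231.3]
tcp_rot: [180.0, -0.0, 18.1]
ft_force: [1.1, -0.2, -0.0]
finger_gap: 85.5
grip_force: 0.0
```

play_rows:
  motion:
    - [[4,-2.6,0,0,0,1],[8,-5.2,0,0,0,2.5],[12,-7.8,0,0,0,4],[15,-9.8,-0.5,0,0,5],[17.9,-11.7,-0.9,0,0,5.4]]

```text
time: 1.25
tool_pos: [470.8, -216.0, 240.4]
tcp_rot: [-180.0, -0.0, 12.7]
ft_force: [0.1, -0.1, 0.4]
finger_gap: 85.5
grip_force: 0.0
```

play_rows:
  motion:
    - [[0,0,0,0,0,0],[0,0,0,0,0,0]]

```text
time: 1.45
tool_pos: [470.1, -217.3, 240.2]
tcp_rot: [180.0, 0.0, 12.8]
ft_force: [0.5, 0.6, 0.4]
finger_gap: 85.5
grip_force: 0.0
```

Run:
```python
from h import *
from bench import optics,sensors
s=sensors.sense(); w=optics.snapshot("wrist"); cv2.imwrite("pics/w1.png",w["pixels"][:,:,::-1])
T=np.eye(4);T[:3,:3]=Ro.from_euler('xyz',s["tcp_rot"],degrees=True).as_matrix();T[:3,3]=s["tool_pos"]
M=np.linalg.inv(T@w["T_tool_cam"]); np.savez("w1.npz",R=M[:3,:3],t=M[:3,3],mtx=w["mtx"],T=w["T_tool_cam"])
print(s["tool_pos"],s["tcp_rot"],w["T_tool_cam"].round(2))
print(proj(dict(R=M[:3,:3],t=M[:3,3],mtx=w["mtx"]),c2w([571.7,-194.7,-1.5,.2223],PTS)).round())
```

```text
[ 470.12740845 -217.33832827  240.2438686 ] [1.79988829e+02 1.81026819e-02 1.28204735e+01] [[-0.0000e+00 -9.5000e-01 -3.0000e-01  7.6900e+01]
 [ 1.0000e+00 -0.0000e+00 -0.0000e+00  1.3000e-01]
 [ 0.0000e+00 -3.0000e-01  9.5000e-01 -1.4203e+02]
 [ 0.0000e+00  0.0000e+00  0.0000e+00  1.0000e+00]]
[[218. 144.]
 [436. 144.]
 [457. -57.]
 [198. -57.]
 [327. 116.]
 [327. 179.]]
```

View pics/w1.png

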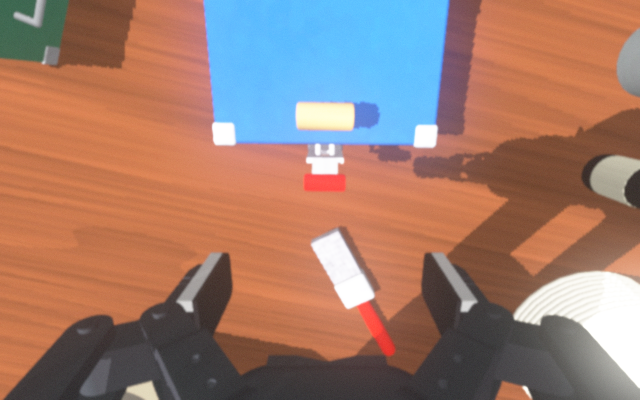

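The wrist view has the grip at (325,182), the handle at (325,116) and the lid edge level in the image. This agrees with the fit to about 2 mm. Next I descend onto the grip.

play_rows:
  motion:
    - [[0.8,-0.1,4,0,0,0],[0.85,-0.1,8,0,0,0],[0.85,-0.1,11,0,0,0],[0.85,-0.1,12.8,0,0,0],[0.85,-0.1,12.8,0,0,0]]

```text
time: 2.0
tool_pos: [474.7, -214.9, 108.5]
tcp_rot: [-179.8, 0.3, 12.6]
ft_force: [-0.6, 0.0, 0.1]
finger_gap: 85.4
grip_force: 0.0
```

play_rows:
  motion:
    - [[0,0,0,0,0,0],[0,0,0,0,0,0],[0,0,0,0,0,0],[0,0,0,0,0,0],[0,0,0,0,0,0]]
  jaw: 0.2
  squeeze: 30

```text
time: 2.5
tool_pos: [478.4, -214.2, 113.9]
tcp_rot: [-180.0, -0.1, 12.7]
ft_force: [-4.2, 7.4, 9.3]
finger_gap: 31.2
grip_force: 29.7
```

play_rows:
  motion:
    - [[0,0,0,0,0,0],[0,0,0,0,0,0],[0,0,0,0,0,0],[0,0,0,0,0,0],[0,0,0,0,0,0]]

```text
time: 3.0
tool_pos: [478.4, -214.2, 113.9]
tcp_rot: [-180.0, -0.1, 12.7]
ft_force: [-4.1, 6.6, 9.8]
finger_gap: 31.4
grip_force: 29.7
```

Run:
```python
from h import *
from bench import optics,sensors
s=sensors.sense(); w=optics.snapshot("wrist"); cv2.imwrite("pics/w2.png",w["pixels"][:,:,::-1])
print(s["tool_pos"],s["tcp_rot"])
```

```text
[ 478.43872735 -214.22375628  113.90692792] [-1.79964722e+02 -6.15567304e-02  1.27230994e+01]
```

View pics/w2.png

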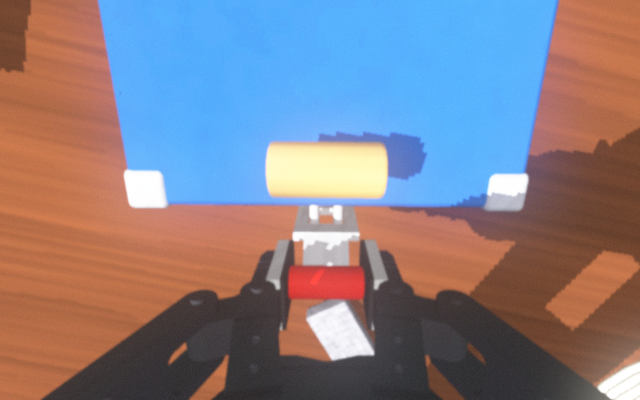

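The gripper holds the red bar at (326,283), centred between the pads at a 31 mm gap. I'll compute the arc now.

```bash
cat >> h.py <<'E'
def arc(dx,dz,tot,tilt,n,L=20.):
    """grip offset from hinge (chest x,z); tot<0 swings towards -x. poses: TCP in chest x,z, tilt about chest y"""
    P=[]
    for k in range(n+1):
        a=tot*k/n; b=np.radians(tilt)*k/n
        x=dx*np.cos(a)+dz*np.sin(a); z=-dx*np.sin(a)+dz*np.cos(a)
        P.append((x-L*np.sin(b), z-L*np.cos(b), b))
    for k in range(0,n,5):
        x0,z0,b0=P[k]; rows=[]
        for x,z,b in P[k+1:k+6]:
            X=x-x0;Z=z-z0; tx=X*np.cos(b0)-Z*np.sin(b0); tz=-(X*np.sin(b0)+Z*np.cos(b0))
            rows.append([round(tx/10,2),0,round(tz/10,2),0,round(-np.degrees(b-b0),1),0])
        print(rows)
E
python3 -c "
from h import *
arc(-14,75,-1.5,-25,20)"
```

```text
[[np.float64(-0.51), 0, np.float64(0.13), 0, np.float64(1.2), 0], [np.float64(-1.02), 0, np.float64(0.29), 0, np.float64(2.5), 0], [np.float64(-1.51), 0, np.float64(0.5), 0, np.float64(3.8), 0], [np.float64(-1.98), 0, np.float64(0.74), 0, np.float64(5.0), 0], [np.float64(-2.43), 0, np.float64(1.02), 0, np.float64(6.3), 0]]
[[np.float64(-0.46), 0, np.float64(0.27), 0, np.float64(1.3), 0], [np.float64(-0.9), 0, np.float64(0.57), 0, np.float64(2.5), 0], [np.float64(-1.32), 0, np.float64(0.91), 0, np.float64(3.7), 0], [np.float64(-1.71), 0, np.float64(1.28), 0, np.float64(5.0), 0], [np.float64(-2.07), 0, np.float64(1.68), 0, np.float64(6.3), 0]]
[[np.float64(-0.37), 0, np.float64(0.39), 0, np.float64(1.2), 0], [np.float64(-0.72), 0, np.float64(0.81), 0, np.float64(2.5), 0], [np.float64(-1.03), 0, np.float64(1.26), 0, np.float64(3.7), 0], [np.float64(-1.3), 0, np.float64(1.73), 0, np.float64(5.0), 0], [np.float64(-1.54), 0, np.float64(2.22), 0, np.float64(6.2), 0]]
[[np.float64(-0.26), 0, np.float64(0.49), 0, np.float64(1.3), 0], [np.float64(-0.47), 0, np.float64(0.99), 0, np.float64(2.5), 0], [np.float64(-0.65), 0, np.float64(1.52), 0, np.float64(3.8), 0], [np.float64(-0.79), 0, np.float64(2.06), 0, np.float64(5.0), 0], [np.float64(-0.89), 0, np.float64(2.61), 0, np.float64(6.3), 0]]
```

play_rows:
  motion:
    - [[-0.51,0,0.13,0,1.2,0],[-1.02,0,0.29,0,2.5,0],[-1.51,0,0.5,0,3.8,0],[-1.98,0,0.74,0,5,0],[-2.43,0,1.02,0,6.3,0]]

```text
time: 3.55
tool_pos: [455.0, -219.1, 103.0]
tcp_rot: [-179.9, -6.5, 12.7]
ft_force: [2.3, 7.1, 2.0]
finger_gap: 31.5
grip_force: 30.5
```

play_rows:
  motion:
    - [[-0.46,0,0.27,0,1.3,0],[-0.9,0,0.57,0,2.5,0],[-1.32,0,0.91,0,3.7,0],[-1.71,0,1.28,0,5,0],[-2.07,0,1.68,0,6.3,0]]

```text
time: 4.05
tool_pos: [436.4, -223.1, 83.6]
tcp_rot: [-179.9, -12.7, 12.7]
ft_force: [1.4, 8.5, 0.7]
finger_gap: 31.3
grip_force: 30.7
```

play_rows:
  motion:
    - [[-0.37,0,0.39,0,1.2,0],[-0.72,0,0.81,0,2.5,0],[-1.03,0,1.26,0,3.7,0],[-1.3,0,1.73,0,5,0],[-1.54,0,2.22,0,6.2,0]]

```text
time: 4.55
tool_pos: [426.2, -225.3, 58.3]
tcp_rot: [-179.9, -18.9, 12.7]
ft_force: [-0.1, 8.6, 3.4]
finger_gap: 31.5
grip_force: 31.2
```

play_rows:
  motion:
    - [[-0.26,0,0.49,0,1.3,0],[-0.47,0,0.99,0,2.5,0],[-0.65,0,1.52,0,3.8,0],[-0.79,0,2.06,0,5,0],[-0.89,0,2.61,0,6.3,0]]

```text
time: 5.05
tool_pos: [426.1, -225.3, 30.6]
tcp_rot: [-179.9, -25.2, 12.7]
ft_force: [-0.5, 7.9, 3.8]
finger_gap: 31.2
grip_force: 31.9
```

play_rows:
  motion:
    - [[0,0,0,0,0,0],[0,0,0,0,0,0],[0,0,0,0,0,0]]

```text
time: 5.35
tool_pos: [425.9, -225.2, 30.4]
tcp_rot: [-179.8, -25.1, 12.7]
ft_force: [0.1, 5.9, -0.1]
finger_gap: 31.5
grip_force: 31.6
```

Run:
```python
from h import *
from bench import optics,sensors
w=optics.snapshot("scene"); cv2.imwrite("pics/s2.png",cv2.resize(w["pixels"][120:320,80:330,::-1],None,fx=2.4,fy=2.4))
```

```text
(no output)
```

View pics/s2.png

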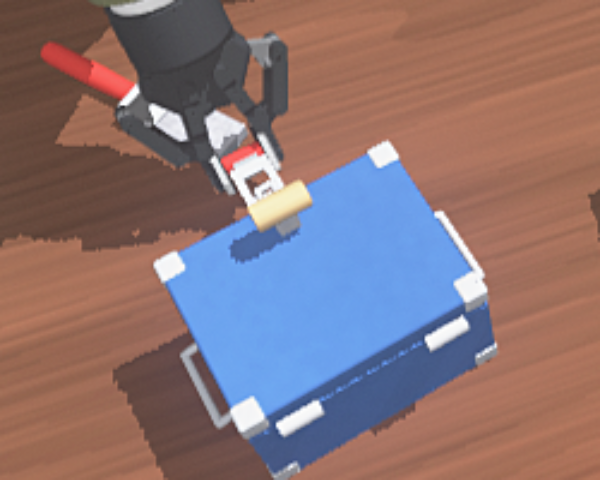

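The hasp is down and nearly level, with the red bar at about (242,155) in the crop, still between the pads. I'll open the gripper and back off along the tool axis.

play_rows:
  motion:
    - [[0,0,0,0,0,0],[0,0,0,0,0,0],[0,0,0,0,0,0],[0,0,0,0,0,0]]
  jaw: 0.75

```text
time: 5.8
tool_pos: [426.2, -227.1, 30.9]
tcp_rot: [180.0, -25.1, 12.7]
ft_force: [0.3, -0.4, 0.8]
finger_gap: 64.1
grip_force: 0.0
```

play_rows:
  motion:
    - [[0,0,-2,0,0,0],[0,0,-5,0,0,0],[0,0,-9,0,0,0],[0,0,-13,0,0,0],[0,0,-17,0,0,0]]

```text
time: 6.3
tool_pos: [354.9, -242.4, 185.9]
tcp_rot: [180.0, -25.1, 12.7]
ft_force: [0.8, -1.2, -0.9]
finger_gap: 63.9
grip_force: 0.0
```

Run:
```python
from h import *
h=c2w([571.2,-194,-1,.2223],[(-45,0,144)])[0]; print(h)
rel(h+[0,0,100],[180,0,12.7]); rel(h+[0,0,-22],[180,0,12.7])
```

```text
[ 527.30731768 -203.92131236  143.        ]
t 6.3 shift [18.42  0.04  2.32] turn [ 3.000e-02 -2.509e+01  1.000e-02]
t 6.3 shift [13.25  0.03 13.37] turn [ 3.000e-02 -2.509e+01  1.000e-02]
```

play_rows:
  motion:
    - [[3,0,-1.5,0,-5,0],[7,0,-0.5,0,-11,0],[11,0,0.5,0,-18,0],[15,0,1.5,0,-23,0],[18.4,0,2.3,0,-25.1,0]]
  jaw: 1

```text
time: 6.8
tool_pos: [531.0, -202.3, 242.1]
tcp_rot: [179.9, 0.1, 12.8]
ft_force: [-0.5, 0.5, 0.1]
finger_gap: 85.6
grip_force: 0.0
```

play_rows:
  motion:
    - [[0,0,0,0,0,0],[0,0,0,0,0,0]]

```text
time: 7.0
tool_pos: [528.3, -203.1, 240.6]
tcp_rot: [-179.9, 0.1, 12.8]
ft_force: [-0.1, 0.2, -0.3]
finger_gap: 85.2
grip_force: 0.0
```

Run:
```python
from h import *
from bench import optics,sensors
s=sensors.sense(); w=optics.snapshot("wrist"); cv2.imwrite("pics/w3.png",w["pixels"][:,:,::-1])
T=np.eye(4);T[:3,:3]=Ro.from_euler('xyz',s["tcp_rot"],degrees=True).as_matrix();T[:3,3]=s["tool_pos"]
M=np.linalg.inv(T@w["T_tool_cam"])
print(proj(dict(R=M[:3,:3],t=M[:3,3],mtx=w["mtx"]),c2w([571.2,-194,-1,.2223],PTS)).round())
h=c2w([571.2,-194,-1,.2223],[(-45,0,144)])[0]
rel(h+[0,0,-23],[180,0,12.7])
```

```text
[[225. 212.]
 [430. 213.]
 [448.  38.]
 [208.  38.]
 [328. 196.]
 [328. 248.]]
t 7.05 shift [-1.00e-02  3.00e-02  1.21e+01] turn [-0.04  0.05  0.02]
```

View pics/w3.png

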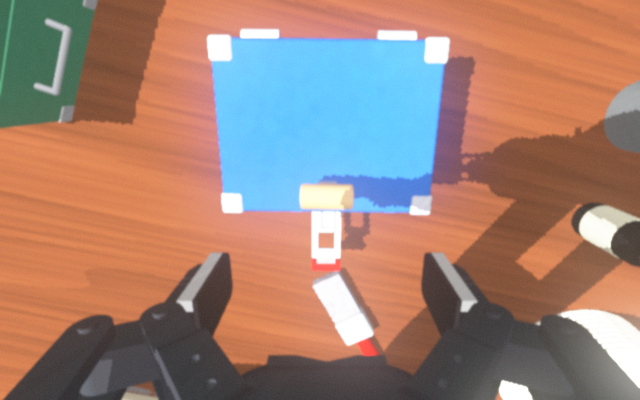

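The handle is at (326,197), as predicted, and the hasp hangs forward with its grip at (326,265). Descending to pinch the handle.

play_rows:
  motion:
    - [[0,0,4,0,0,0],[0,0,8,0,0,0],[0,0,10.5,0,0,0],[0,0,11.8,0,0,0],[0,0,11.8,0,0,0]]

```text
time: 7.55
tool_pos: [525.7, -203.9, 122.3]
tcp_rot: [-179.9, 0.1, 12.6]
ft_force: [-0.3, -0.4, 0.6]
finger_gap: 85.5
grip_force: 0.0
```

play_rows:
  motion:
    - [[0,0,0,0,0,0],[0,0,0,0,0,0],[0,0,0,0,0,0],[0,0,0,0,0,0],[0,0,0,0,0,0]]
  jaw: 0.2
  squeeze: 40

```text
time: 8.05
tool_pos: [528.5, -203.1, 125.8]
tcp_rot: [-180.0, -0.1, 12.7]
ft_force: [-4.8, 6.6, 9.8]
finger_gap: 39.3
grip_force: 40.4
```

play_rows:
  motion:
    - [[0,0,0,0,0,0],[0,0,0,0,0,0],[0,0,0,0,0,0]]

```text
time: 8.35
tool_pos: [528.5, -203.1, 125.8]
tcp_rot: [-180.0, -0.1, 12.7]
ft_force: [-4.7, 6.0, 9.1]
finger_gap: 39.7
grip_force: 40.4
```

```bash
python3 -c "
from h import *
np.set_printoptions(legacy='1.25')
arc(-115,54,1.4,25,25,21)"
```

```text
[[0.28, 0, -0.64, 0, -1.0, 0], [0.6, 0, -1.25, 0, -2.0, 0], [0.95, 0, -1.85, 0, -3.0, 0], [1.34, 0, -2.42, 0, -4.0, 0], [1.76, 0, -2.98, 0, -5.0, 0]]
[[0.4, 0, -0.56, 0, -1.0, 0], [0.83, 0, -1.1, 0, -2.0, 0], [1.29, 0, -1.61, 0, -3.0, 0], [1.78, 0, -2.1, 0, -4.0, 0], [2.29, 0, -2.55, 0, -5.0, 0]]
[[0.5, 0, -0.47, 0, -1.0, 0], [1.02, 0, -0.91, 0, -2.0, 0], [1.57, 0, -1.31, 0, -3.0, 0], [2.14, 0, -1.69, 0, -4.0, 0], [2.73, 0, -2.03, 0, -5.0, 0]]
[[0.58, 0, -0.36, 0, -1.0, 0], [1.18, 0, -0.68, 0, -2.0, 0], [1.79, 0, -0.97, 0, -3.0, 0], [2.42, 0, -1.22, 0, -4.0, 0], [3.06, 0, -1.43, 0, -5.0, 0]]
[[0.64, 0, -0.23, 0, -1.0, 0], [1.28, 0, -0.43, 0, -2.0, 0], [1.94, 0, -0.59, 0, -3.0, 0], [2.61, 0, -0.7, 0, -4.0, 0], [3.28, 0, -0.78, 0, -5.0, 0]]
```

play_rows:
  motion:
    - [[0.28,0,-0.64,0,-1,0],[0.6,0,-1.25,0,-2,0],[0.95,0,-1.85,0,-3,0],[1.34,0,-2.42,0,-4,0],[1.76,0,-2.98,0,-5,0]]

```text
time: 8.85
tool_pos: [544.4, -199.5, 153.1]
tcp_rot: [-179.9, 5.2, 12.7]
ft_force: [-1.9, 1.4, -7.7]
finger_gap: 39.5
grip_force: 41.1
```

play_rows:
  motion:
    - [[0.4,0,-0.56,0,-1,0],[0.83,0,-1.1,0,-2,0],[1.29,0,-1.61,0,-3,0],[1.78,0,-2.1,0,-4,0],[2.29,0,-2.55,0,-5,0]]

```text
time: 9.35
tool_pos: [569.0, -194.2, 176.5]
tcp_rot: [-179.9, 10.2, 12.7]
ft_force: [-4.5, -0.2, -6.7]
finger_gap: 39.2
grip_force: 41.1
```

play_rows:
  motion:
    - [[0.5,0,-0.47,0,-1,0],[1.02,0,-0.91,0,-2,0],[1.57,0,-1.31,0,-3,0],[2.14,0,-1.69,0,-4,0],[2.73,0,-2.03,0,-5,0]]

```text
time: 9.85
tool_pos: [598.7, -187.8, 191.9]
tcp_rot: [-180.0, 15.2, 12.7]
ft_force: [-4.9, -1.7, -6.0]
finger_gap: 39.3
grip_force: 40.9
```

play_rows:
  motion:
    - [[0.58,0,-0.36,0,-1,0],[1.18,0,-0.68,0,-2,0],[1.79,0,-0.97,0,-3,0],[2.42,0,-1.22,0,-4,0],[3.06,0,-1.43,0,-5,0]]

```text
time: 10.35
tool_pos: [631.3, -180.8, 198.1]
tcp_rot: [180.0, 20.2, 12.6]
ft_force: [-6.0, -2.1, -2.7]
finger_gap: 39.4
grip_force: 40.8
```

play_rows:
  motion:
    - [[0.64,0,-0.23,0,-1,0],[1.28,0,-0.43,0,-2,0],[1.94,0,-0.59,0,-3,0],[2.61,0,-0.7,0,-4,0],[3.28,0,-0.78,0,-5,0]]

```text
time: 10.85
tool_pos: [664.2, -173.7, 194.7]
tcp_rot: [179.9, 25.1, 12.6]
ft_force: [-4.8, -3.6, -0.2]
finger_gap: 38.9
grip_force: 40.6
```

play_rows:
  motion:
    - [[0,0,0,0,0,0],[0,0,0,0,0,0],[0,0,0,0,0,0]]

```text
time: 11.15
tool_pos: [664.7, -173.5, 194.6]
tcp_rot: [179.9, 24.9, 12.6]
ft_force: [0.6, -2.9, -0.1]
finger_gap: 38.9
grip_force: 41.5
```

Run:
```python
from h import *
from bench import optics,sensors
w=optics.snapshot("scene"); cv2.imwrite("pics/s3.png",cv2.resize(w["pixels"][100:340,60:360,::-1],None,fx=2.4,fy=2.4))
```

```text
(no output)
```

View pics/s3.png

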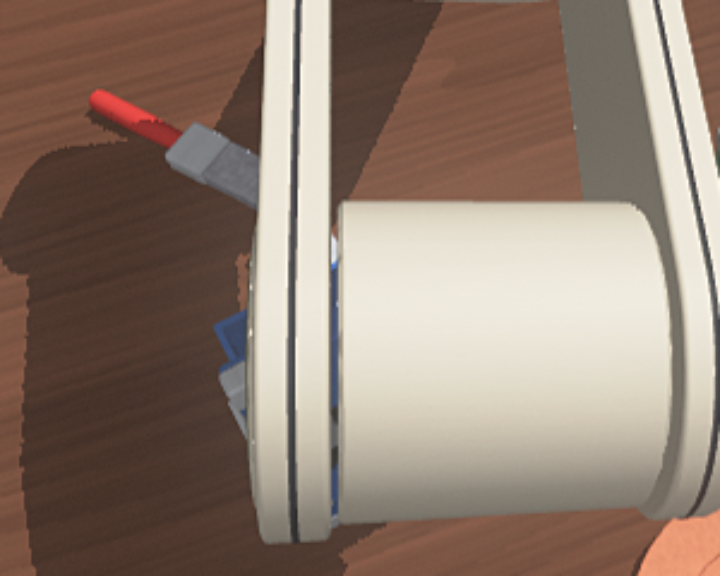

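The arm hides most of the view, but the lid's edge stands up at about (235,400). I'll release and back out upwards.

play_rows:
  motion:
    - [[0,0,0,0,0,0],[0,0,0,0,0,0],[0,0,0,0,0,0],[0,0,0,0,0,0],[0,0,0,0,0,0]]
  jaw: 1

```text
time: 11.7
tool_pos: [664.2, -172.9, 194.3]
tcp_rot: [-180.0, 25.0, 12.7]
ft_force: [-0.4, 0.5, 0.5]
finger_gap: 85.3
grip_force: 0.0
```

play_rows:
  motion:
    - [[0,0,-1,0,0,0],[0,0,-3,0,0,0],[0,0,-6,0,0,0],[0,0,-10,0,0,0],[0,0,-14,0,0,0]]

```text
time: 12.2
tool_pos: [708.4, -160.4, 306.7]
tcp_rot: [179.8, 24.7, 12.7]
ft_force: [1.9, -1.2, 0.3]
finger_gap: 85.4
grip_force: 0.0
```

play_rows:
  motion:
    - [[0,2,-2,0,0,0],[0,6,-2,0,0,0],[0,10,-2,0,0,0],[0,14,-2,0,0,0],[0,18,-2,0,0,0]]

```text
time: 12.7
tool_pos: [692.1, -295.5, 301.7]
tcp_rot: [178.6, 23.2, 12.7]
ft_force: [0.0, 0.1, 0.0]
finger_gap: 85.4
grip_force: 0.0
```

play_rows:
  motion:
    - [[0,0,0,0,0,0],[0,0,0,0,0,0],[0,0,0,0,0,0]]

```text
time: 13.0
tool_pos: [692.8, -293.1, 302.2]
tcp_rot: [178.6, 23.2, 12.8]
ft_force: [0.5, 0.7, 0.1]
finger_gap: 85.4
grip_force: 0.0
```

Run:
```python
from h import *
from bench import optics,sensors
w=optics.snapshot("top"); cv2.imwrite("pics/t4.png",w["pixels"][:,:,::-1])
p=[571.2,-194,-1,.2223]
for a in(1.2,1.3,1.4,1.5):
    f=lambda dx,y,dz:(70+dx*np.cos(a)+dz*np.sin(a),y,90-dx*np.sin(a)+dz*np.cos(a))
    print(a,proj(w,c2w(p,[f(-140,90,24),f(-140,-90,24),f(-115,0,54)])).round().tolist())
for a in (1.3,1.5):
    print(proj(w,c2w(p,[(-80-14*np.cos(a)-75*np.sin(a),0,60-14*-np.sin(a)*-1+75*np.cos(a))])).round().tolist())
```

```text
1.2 [[384.0, 188.0], [511.0, 158.0], [438.0, 150.0]]
1.3 [[382.0, 178.0], [508.0, 148.0], [435.0, 142.0]]
1.4 [[379.0, 168.0], [505.0, 138.0], [432.0, 134.0]]
1.5 [[376.0, 158.0], [502.0, 129.0], [429.0, 127.0]]
[[455.0, 310.0]]
[[452.0, 310.0]]
```

View pics/t4.png

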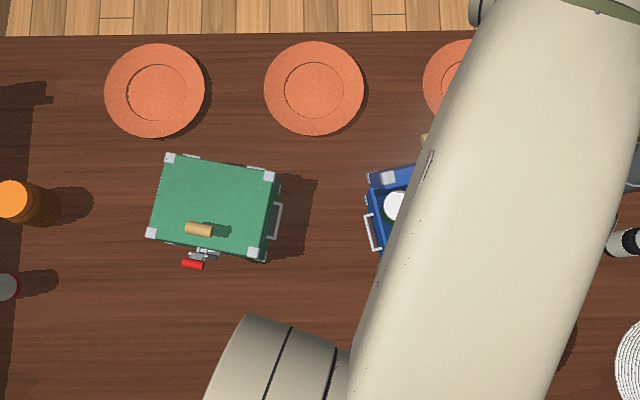

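The top view shows the lid standing open, with its handle end at (424,138), which fits about 1.4 rad. The green hasp is untouched and the arm is clear.

```bash
python3 -c "
from bench import job
print(job.hand_in())"
```

```text
the job is handed in; nothing more can be done
None
```

I handed the job in at about 13 s of robot time. The blue hasp is swung down to about level, the blue lid is standing open at about 1.4 rad, the green chest was never touched, and the arm is clear. No verdict came back, and the angles are my estimates from the arm's path and the camera images.

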